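# Refit the terminal cover of a control unit

## Task

Put the loose terminal cover back on the control unit: hold it tilted by its grip rib, hook its lip under the edge of the fixed deck, then swing it down into the opening and press gently until the spring latch snaps out over its free end and the cover lies fully home, flush with the deck. Feel for the deck's edge and do not force the cover (stay below 20 N), leave the other things on the bench where they are, and let go at the end.

Things in the scene. Friction and masses are not known exactly. Their poses are not given: they have to be found in the camera images.
- board: Wooden board 350 x 190 mm, fixed to the bench, with two aluminium rails along its x; on them the control unit, a grey box 250 x 150 x 85 mm, is clamped. Origin: middle of the rails' tops, z up; x from the unit's deck end to its latch end. The unit stands on the rails anywhere from 25 mm back to 25 mm forward along x of its drawn place over the origin: this shift is not measured, feel for it.
- ledge (a point): drawn place of the ledge, the middle of the lower edge of the deck's rim: (-55, 0, 81) mm in the board's frame; the real one is shifted along x with the unit. The deck is the fixed, 4 mm thick top (z 81 to 85) of the unit's -x part. Below it the box is hollow: 24 mm back (-x) to a bulkhead, 75 mm down to the floor.
- opening (a point): drawn centre of the opening for the cover, at seat height: (16.75, 0, 76) mm in the board's frame, shifted with the unit. It spans 143.5 mm along x from the ledge to the far wall, and y -62.5 to +62.5 mm between side walls; all tops are at z = 85. Seats 10 mm wide, top z = 76, run along both side walls from 10 mm past the ledge to the far wall.
- latch (a joint): slam latch, 36 mm wide, 18 mm high, on the middle of the far frame. 0 = spring bolt fully out; grows to 0.009 m as it is pushed back along +x. Spring 2 to 4 N. The bolt's upper front is bevelled (62 deg from level, 12 mm high): a cover end pressed down on it drives it back (3 to 7 N there, more if pressed nearer the lip), then it snaps out. Its tip is at z = 86, 6.5 mm over the opening.
- cover: Terminal cover, grey painted metal with a black rib, 0.24 to 0.42 kg, lying flat on the bench: plate 140 (x) x 120 (y) x 9 mm with a lip along its -x edge and a grip rib on top. Origin: centre of the plate's underside, z up. Seated: underside at z = 76 mm in the board's frame, axes parallel; play 3.5 mm in x (its plate's -x side 0 to 3.5 mm from the ledge), 5 mm in y.
- cover_lip (a point): middle of the lip's outer edge, half way up: (-86, 0, 1.5) mm in the cover's frame. The lip is 92 mm wide (y), 3 mm thick, flush with the underside, and sticks out 16 mm from the plate (x -70 to -86), with a 6 mm step above it. Seated it lies under the ledge with 2 mm of height to spare.
- cover_end (a point): middle of the top edge of the cover's free end, away from the lip: (70, 0, 9) mm in the cover's frame; seated it is at z = 85 mm in the board's frame
- cover_grip (a point): point in the grip rib, (5, 0, 32) mm in the cover's frame: a good TCP point, fingers closing along the cover's x. The rib is 12 mm thick (x), 60 mm long (y), centred at x = 5, from z = 9 to 39 mm.
- screwdriver: bystander: screwdriver, 200 mm, lying in front of the robot, to be left alone
- parts_bin: bystander: open blue parts bin 88 x 112 x 48 mm on the right of the work; origin under its centre
- jar: bystander: red jar with black cap, 72 mm across, 85 mm high, on the right of the work; origin under its centre
- wrench: bystander: wrench, 180 mm, lying on the left of the work
There are look-alikes about, which are no part of the job. Of the things like the cover, leave any that is yellow; of the rest the smaller one is meant.

How it is judged:
By the outcome, as a careful person would: the job done as asked, in the order asked, and still so for the second after the job is handed in, with the robot touching nothing.
It also fails if it takes over 67 s, if anything falls off the work surface, if the arm or the gripper's body presses on something with over 40 N, if the wrist force passes 120 N, or if a joint passes its speed limit or range.

## Robot

A 7-joint arm with a two-finger parallel gripper is mounted at the origin on the work surface. World frame = base frame: x ahead of the robot, y to its left, z up, the work surface at z = 0. Lengths are in m, angles in rad, forces in N, time in s.
With the tool pointing down it reaches from about 0.425 to 0.875 m from the base axis. Payload 4.7 kg.
Tool frame: the origin (TCP) lies between the finger pads, 19 mm behind the fingertips; this is the grasp point; z points along the fingers, y is the line along which they close (so a half turn about z gives the same grasp; the last joint's range is limited). The gripper opens to 87 mm and grips with 3 to 60 N. Pads are 19 mm wide; open, the fingers measure 117 mm over their backs; the gripper's body (75 mm by 190 mm) begins 51 mm behind the grasp point.
Start: joints at [-1.314, 0.321, -0.07, 1.45, 0.023, 1.371, -0.057], TCP at [0.156, 0.631, 0.241] pointing down, gripper open.
Joint ranges: [-2.86, 2.86], [-0.3, 2.09], [-1.38, 1.24], [0.06, 2.45], [-1.56, 4.7], [0.09, 2.05], [-2.69, 2.69]. Speed limits (rad/s): [2.57, 2.57, 3.14, 3.14, 3.14, 3.14, 3.14].

## Interface

Orientations are given as a rotation vector (axis times angle).
In Python, from bench import ctrl gives the robot as it stands. The module is installed in compiled form; this text tells all that it offers.
- The arm moves only by the shell command python3 -m handwheel 'ROWS' [FORCE]. ROWS is JSON, a list of rows, each a list of 7 numbers: the finger opening in m, from 0 to 0.087, then the shift along the tool's x, y, z in m, then the turn, a rotation vector about the tool's x, y, z in degrees. A call has 1 to 12 rows; each row shifts and turns the commanded pose from where the row before left it, along the tool's axes as they then stand; what a row does not reach is not made up. A row lasts 1/8 s, in which the tool goes at most 62.5 mm and 10.7 degrees, less where a joint would pass 70% of its speed; a pose out of reach is approached as far as the arm can. A call is refused whole if a number of a shift passes 0.0625 or a number of a turn 10.7, either way. A call with a gripper value outside its range is refused whole. The fingers move at their own pace and stop on an object; FORCE is the grip in N (left out, the last holds). Time passes only in rows, so rows that do not move let the fingers close. It gives the time, the measured TCP pose, the force, the opening and the grip force at its end, in the units of the state.
- ctrl.get_state(): the state, without advancing time (a new reading comes with each control period).
- ctrl.get_image(name): name is "scene" or "top" or "wrist"; returns (picture, depth): 420x560x3 uint8, blue, green, red; 420x560 float32, m along the optical axis (not along the pixel's ray), 0 where there is no reading.
- ctrl.camera_info(name): a dict with "intrinsics" (3x3 intrinsics, pixels), "D" ([k1, k2, p1, p2, k3] as OpenCV has them; the pictures are not rectified), "R" (3x3) and "t" (3): a world point X has camera coordinates R X + t. Camera axes: x right, y down, z forward; pixel columns grow to the right and rows downward; lengths in m; the calibration is good to about 2 mm. A picture is of the moment at which its call begins: read the wrist's pose just before it. camera_info takes no time and is no camera call; for the wrist camera it gives the pose at the moment of the call.
- ctrl.close_job(): hands the job in; it is judged then, once.
The state is a dict: "time": time; "joint_positions": joint angles; "qd": joint speeds; "joint_torque": joint torques, N m; "position": TCP position; "tool_rot": TCP orientation; "ft_force": force on the tool from outside, world axes, zero at the start; "torque": the same for the moment, N m; "grip_width": opening from 0.0 (shut) to 1.0 (fully open); "grip_force": force on a finger pad.
Only numpy, scipy, OpenCV 4.12 (cv2) and the standard library are available. Lean on these libraries where they do the work, as an engineer would, in place of code of your own. Each camera call takes 0.05 s, during which the arm holds its last target. There are 200 camera calls.

## Working session

There is one attempt and no reset: what is moved stays moved. The work goes in short steps, Python scripts to look and compute and a shell command to move; the robot and the scene stay as the last step left them, time stands still between calls to the robot, and variables do not carry over. Pictures are saved under pics/ and viewed, at most 10 in all, crops included, and the job is handed in when it is done.

```bash
mkdir -p pics; ls; python3 - <<'E'
from bench import ctrl
import cv2,numpy as np
s=ctrl.get_state();print({k:np.round(v,3).tolist() for k,v in s.items()})
for n in("top","scene"):
    im,d=ctrl.get_image(n);cv2.imwrite(f"pics/{n}0.png",im);np.save(f"pics/{n}0.npy",d)
    c=ctrl.camera_info(n);print(n,{k:np.round(v,4).tolist() for k,v in c.items()})
E
```

```text
pics
{'time': 0.0, 'joint_positions': [-1.314, 0.322, -0.07, 1.452, 0.023, 1.371, -0.057], 'qd': [-0.001, 0.001, 0.001, -0.001, 0.002, 0.001, -0.001], 'joint_torque': [-0.001, -49.128, -0.404, -31.253, -0.064, 0.044, 0.0], 'position': [0.156, 0.63, 0.24], 'tool_rot': [-0.38, -3.118, 0.003], 'ft_force': [0.522, 1.224, -0.813], 'torque': [-0.014, 0.036, -0.017], 'grip_force': 0.0, 'grip_width': 1.0}
top {'intrinsics': [[434.7491, 0.0, 285.8351], [0.0, 434.7491, 206.9672], [0.0, 0.0, 1.0]], 'D': [-0.1267, 0.0, 0.0, 0.0, 0.0], 'R': [[0.0113, -0.9999, -0.0002], [-0.9909, -0.0111, -0.134], [0.134, 0.0017, -0.991]], 't': [-0.0203, 0.5354, 1.1666]}
scene {'intrinsics': [[447.3507, 0.0, 279.2224], [0.0, 447.3507, 205.5303], [0.0, 0.0, 1.0]], 'D': [-0.0006, 0.0, 0.0, 0.0, 0.0], 'R': [[0.5081, 0.8612, -0.0134], [0.6621, -0.4005, -0.6334], [-0.5509, 0.313, -0.7737]], 't': [-0.2755, -0.2817, 1.6785]}
```

View pics/top0.png

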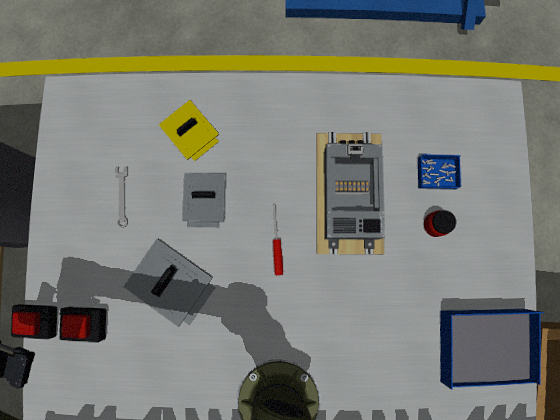

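View pics/scene0.png

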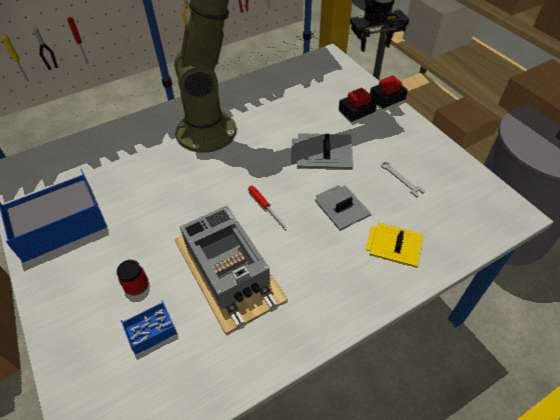

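The top view shows the cover-like things: yellow (190,130), small grey (205,198) and large grey (168,280). Yellow is excluded, and of the two greys the smaller one at (205,198) is meant. Its lip points toward the robot (image down). The control unit is at (355,190) with its deck end at the bottom and its latch at the top.

```bash
cat > h.py <<'E'
import numpy as np,cv2
from bench import ctrl
def cloud(n,d):
    c=ctrl.camera_info(n);K,D,R,t=[np.array(c[k],float) for k in("intrinsics","D","R","t")]
    h,w=d.shape;u,v=np.meshgrid(np.arange(w),np.arange(h))
    p=cv2.undistortPoints(np.stack([u,v],-1).reshape(-1,1,2).astype(float),K,D).reshape(h,w,2)
    return (np.dstack([p*d[...,None],d])-t)@R
def ray(n,px,z):
    c=ctrl.camera_info(n);K,D,R,t=[np.array(c[k],float) for k in("intrinsics","D","R","t")]
    p=cv2.undistortPoints(np.array(px,float).reshape(-1,1,2),K,D).reshape(-1,2)
    r=np.c_[p,np.ones(len(p))]@R;o=-R.T@t
    return o+r*((z-o[2])/r[:,2])[:,None]
E
python3 - <<'E'
from h import *
im=cv2.imread("pics/top0.png");P=cloud("top",np.load("pics/top0.npy"))
a=cv2.resize(im[165:235,165:265],None,fx=5,fy=5,interpolation=2)
b=cv2.resize(im[125:260,305:395],None,fx=4,fy=4,interpolation=2)
c=np.zeros((540,870,3),np.uint8);c[:350,:500]=a;c[:540,505:865]=b
cv2.imwrite("pics/crop1.png",cv2.resize(c,None,fx=.9,fy=.9))
for p in[(240,150),(190,205),(215,180),(205,195),(205,224),(334,160),(335,220),(345,227),(376,160),(322,180),(355,187),(355,212),(356,150)]:
    print(p,P[p[1],p[0]].round(4))
E
```

```text
(240, 150) [0.705  0.1205 0.0051]
(190, 205) [0.5421 0.2591 0.0074]
(215, 180) [0.615  0.1896 0.0084]
(205, 195) [0.5662 0.2109 0.0392]
(205, 224) [0.4888 0.215  0.002 ]
(334, 160) [ 0.6542 -0.1411  0.1018]
(335, 220) [ 0.4927 -0.1418  0.1124]
(345, 227) [ 0.4749 -0.1677  0.1115]
(376, 160) [ 0.6573 -0.2549  0.0968]
(322, 180) [ 0.6178 -0.1165  0.0106]
(355, 187) [ 0.5908 -0.204   0.0537]
(355, 212) [ 0.5146 -0.1945  0.1086]
(356, 150) [ 0.677  -0.197   0.1223]
```

View pics/crop1.png

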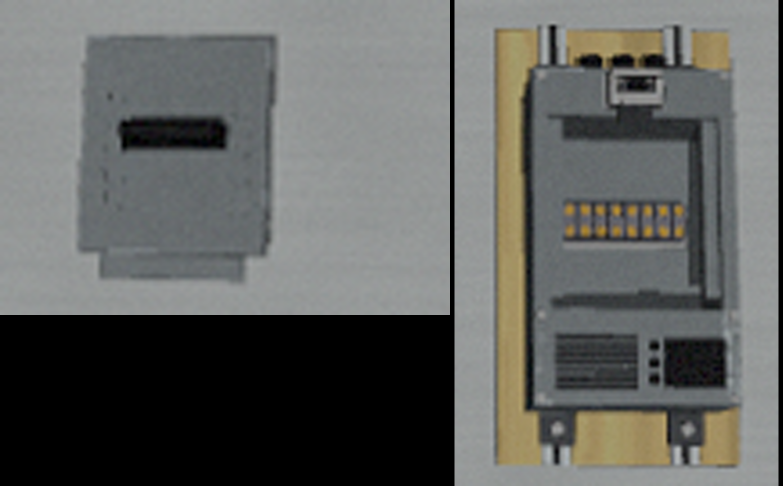

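The crop confirms the small grey cover with its black rib, lip pointing image-down (lip edge near top-image pixel (203,226)). The unit's deck edge is near (357,193) and its latch near (351,145).

```bash
python3 - <<'E'
from h import *
im=cv2.imread("pics/top0.png");P=cloud("top",np.load("pics/top0.npy"))
hsv=cv2.cvtColor(im,cv2.COLOR_BGR2HSV);g=cv2.cvtColor(im,cv2.COLOR_BGR2GRAY)
def rect(m,n,z,box):
    mm=np.zeros_like(m);x0,y0,x1,y1=box;mm[y0:y1,x0:x1]=m[y0:y1,x0:x1]
    c=max(cv2.findContours(mm,0,1)[0],key=cv2.contourArea)
    w=ray("top",c.reshape(-1,2),z)[:,:2]
    r=cv2.minAreaRect((w*1000).astype(np.float32));print(n,np.round(cv2.boxPoints(r),1).tolist(),"c",np.round(r[0],1),"s",np.round(r[1],1),round(r[2],2));return c
print("table",np.median(P[160:260,235:260,2]),"gray",g[180,250],g[205,190])
m=((g<(int(g[180,250])+int(g[205,190]))//2+0)*255).astype(np.uint8)
b=(170,165,240,232)
rect(m,"all",.003,b)
o=cv2.morphologyEx(cv2.morphologyEx(m,cv2.MORPH_CLOSE,np.ones((5,5))),cv2.MORPH_OPEN,np.ones((10,37)))
rect(o,"plate",.009,b)
k=((g<50)*255).astype(np.uint8);rect(k,"rib",.037,(180,180,230,210))
wood=((hsv[...,1]>70)&(abs(hsv[...,0].astype(int)-18)<8))*np.uint8(255)
bx=np.zeros_like(wood);bx[125:262,305:395]=wood[125:262,305:395]
pts=cv2.findNonZero(bx);h=cv2.convexHull(pts).reshape(-1,2)
w=ray("top",h,.012)[:,:2]*1000;r=cv2.minAreaRect(w.astype(np.float32));print("board",np.round(cv2.boxPoints(r),1).tolist(),r)
print("board z",np.median(P[170:240,318:322,2]))
# unit top
sub=P[130:245,320:392];z=sub[...,2];s=z[(z>.09)&(z<.125)];print("top z",np.median(s),np.percentile(s,[10,90]))
print("deck",np.median(P[216:233,332:352,2]), "left wall",np.median(P[155:200,329:333,2]))
mk=np.zeros_like(g);mk[130:245,320:392]=((z>.09)&(z<.13))*255
rect(mk,"unit",.105,(320,130,392,245))
# depth profile along x in mid column for ledge and far wall
for u in(350,358,365):print(u,[(v,*(P[v,u,[0,2]]*1000).round().astype(int)) for v in range(192,208)])
E
```

```text
table 0.0011371498425765988 gray 149 106
all [[480.5, 283.8999938964844], [480.5, 158.1999969482422], [636.9000244140625, 158.1999969482422], [636.9000244140625, 283.8999938964844]] c [558.7 221. ] s [156.4 125.7] 0.02
plate [[493.0, 281.79998779296875], [493.8999938964844, 156.5], [632.7000122070312, 157.5], [631.7999877929688, 282.8999938964844]] c [562.8 219.7] s [138.8 125.4] 0.43
rib [[560.5999755859375, 248.1999969482422], [561.2000122070312, 185.89999389648438], [578.2000122070312, 186.10000610351562], [577.5, 248.39999389648438]] c [569.4 217.1] s [17.  62.3] 0.57
board [[410.29998779296875, -102.5999984741211], [410.5, -288.79998779296875], [756.9000244140625, -288.3999938964844], [756.7000122070312, -102.19999694824219]] ((583.6295166015625, -195.48907470703125), (346.3851623535156, 186.1629180908203), 0.060083333402872086)
board z 0.012253065601445035
top z 0.10684598682713453 [0.0986976  0.11041689]
deck 0.10729967531694154 left wall 0.10532952785755534
unit [[449.1000061035156, -119.19999694824219], [449.5, -272.0], [699.5999755859375, -271.29998779296875], [699.09997558
[... 1097 characters left out ...]
int64(32)), (205, np.int64(545), np.int64(27)), (206, np.int64(542), np.int64(28)), (207, np.int64(539), np.int64(27))]
365 [(192, np.int64(580), np.int64(37)), (193, np.int64(578), np.int64(30)), (194, np.int64(576), np.int64(28)), (195, np.int64(573), np.int64(29)), (196, np.int64(570), np.int64(27)), (197, np.int64(567), np.int64(28)), (198, np.int64(564), np.int64(29)), (199, np.int64(562), np.int64(27)), (200, np.int64(559), np.int64(25)), (201, np.int64(555), np.int64(32)), (202, np.int64(553), np.int64(31)), (203, np.int64(550), np.int64(31)), (204, np.int64(548), np.int64(24)), (205, np.int64(545), np.int64(28)), (206, np.int64(542), np.int64(30)), (207, np.int64(539), np.int64(28))]
```

```bash
cat >> h.py <<'E'
from scipy.spatial.transform import Rotation as Ro
DOWN=np.array([[0,1,0],[1,0,0],[0,0,-1.]])  # tool x=+Y, y=+X, z=-Z
def goal(pos,pitch=0,yaw=0):
    # pitch>0: free end (+x) up; yaw about world z, deg. prints tool-frame delta
    R=Ro.from_euler('z',yaw,degrees=True)*Ro.from_euler('y',-pitch,degrees=True)*Ro.from_matrix(DOWN)
    s=ctrl.get_state();T=Ro.from_rotvec(s["tool_rot"])
    print("t",round(s["time"],2),"pos",np.round(s["position"],4),"F",np.round(s["ft_force"],1),"w",round(s["grip_width"]*87,1),"gf",round(s["grip_force"],1))
    print(" shift mm (tool)",np.round(T.inv().apply(np.array(pos)-s["position"])*1000,1)," turn deg",np.round((T.inv()*R).as_rotvec(degrees=True),2))
    return R
E
python3 -m handwheel '[[0.05,0,0,0,0,0,9.5],[0.05,0,0,0,0,0,9.5],[0.05,0,0,0,0,0,9.5],[0.05,0,0,0,0,0,9.5],[0.05,0,0,0,0,0,9.5],[0.05,0,0,0,0,0,9.5],[0.05,0,0,0,0,0,9.5],[0.05,0,0,0,0,0,9.5]]' 
python3 -c "
from h import *
goal([.50,.218,.24])"
```

```text
time: 1.1
position: [0.1562, 0.6306, 0.2406]
tool_rot: [2.225, 2.217, -0.001]
ft_force: [-0.3, 0.7, 0.6]
grip_width: 0.577
grip_force: 0.0
t 1.1 pos [0.1562 0.6306 0.2406] F [-0.3  0.7  0.6] w 50.2 gf 0.0
 shift mm (tool) [-411.3  345.4    1. ]  turn deg [-0.01  0.07 -0.22]
```

```bash

python3 -m handwheel '[[0.05,-0.05,0.043,0,0,0,0],[0.05,-0.05,0.043,0,0,0,0],[0.05,-0.05,0.043,0,0,0,0],[0.05,-0.05,0.043,0,0,0,0],[0.05,-0.05,0.043,0,0,0,0],[0.05,-0.05,0.043,0,0,0,0],[0.05,-0.05,0.043,0,0,0,0],[0.05,-0.05,0.043,0,0,0,0],[0.05,0,0,0,0,0,0]]' 
python3 - <<'E'
from h import *
goal([.568,.218,.24])
c=ctrl.camera_info("wrist");im,d=ctrl.get_image("wrist");cv2.imwrite("pics/w1.png",im);np.save("pics/w1.npy",d)
R,t=np.array(c["R"]),np.array(c["t"]);print("cam at",(-R.T@t).round(3),"axis",R[2].round(3))
E
```

```text
time: 2.22
position: [0.4863, 0.2462, 0.2413]
tool_rot: [2.23, 2.209, -0.001]
ft_force: [0.2, 0.6, 0.7]
grip_width: 0.578
grip_force: 0.0
t 2.23 pos [0.4863 0.2462 0.2413] F [0.2 0.6 0.7] w 50.2 gf 0.0
 shift mm (tool) [-27.4  81.9   1.5]  turn deg [ 0.09  0.12 -0.53]
cam at [0.487 0.327 0.384] axis [-0.001 -0.293 -0.956]
```

View pics/w1.png

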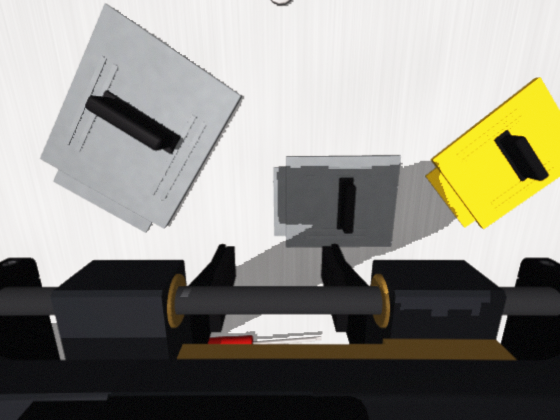

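The wrist view shows the target cover with plate corners near (286,156), (401,156), (392,246) and (284,246), its rib at (346,205), and its lip on the left (toward -x).

```bash
python3 - <<'E'
from h import *
P=cloud("wrist",np.load("pics/w1.npy"));g=cv2.imread("pics/w1.png",0)
print(ray("wrist",[(286,156),(401,156),(392,246),(284,246)],.009).round(4).tolist())
S=P[140:255,260:415].reshape(-1,3);gg=g[140:255,260:415].ravel()
print("table",np.median(S[S[:,2]<.004][:,2]))
for lo,hi in((.03,.045),(.006,.015)):
    q=S[(S[:,2]>lo)&(S[:,2]<hi)];q=q if lo<.02 else q[np.hypot(*(q[:,:2]-np.median(q[:,:2],0)).T)<.05]
    r=cv2.minAreaRect((q[:,:2]*1000).astype(np.float32));print(len(q),np.median(q[:,2]),r)
    # principal direction
    c=q[:,:2]-q[:,:2].mean(0);w,v=np.linalg.eigh(c.T@c);print(q.mean(0).round(4),np.degrees(np.arctan2(v[1],v[0])).round(2))
E
```

```text
[[0.494, 0.2844, 0.009], [0.633, 0.2836, 0.009], [0.6344, 0.1657, 0.009], [0.4917, 0.1662, 0.009]]
table -0.00061480496003577
534 0.037673606585672884 ((568.6600952148438, 224.62489318847656), (59.13280487060547, 12.157175064086914), 89.73641204833984)
[0.5678 0.2256 0.0372] [-179.87   90.13]
9283 0.008289725156439207 ((563.9305419921875, 224.03289794921875), (139.57952880859375, 120.19920349121094), 0.1947968304157257)
[0.5628 0.2279 0.0083] [ -88.68 -178.68]
```

```bash

python3 -m handwheel '[[0.05,-0.011,0.041,0,0,0,-0.4],[0.05,-0.011,0.041,0,0,0,0],[0.05,0,0,0.05,0,0,0],[0.05,0,0,0.05,0,0,0],[0.05,0,0,0.04,0,0,0],[0.05,0,0,0,0,0,0],[0.05,0,0,0,0,0,0]]' 
python3 -c "
from h import *
goal([.5687,.2245,.032],0,.1)"
```

```text
time: 3.15
position: [0.5655, 0.2322, 0.1028]
tool_rot: [2.21, 2.232, 0.003]
ft_force: [-0.5, -0.4, 0.2]
grip_width: 0.572
grip_force: 0.0
t 3.15 pos [0.5655 0.2322 0.1028] F [-0.5 -0.4  0.2] w 49.8 gf 0.0
 shift mm (tool) [-7.8  3.  70.8]  turn deg [ 0.09 -0.07  0.47]
```

```bash

python3 -m handwheel '[[0.05,-0.0075,0.003,0.03,0,0,0.3],[0.05,0,0,0.03,0,0,0],[0.05,0,0,0.01,0,0,0],[0.05,0,0,0,0,0,0]]' 
python3 -c "
from h import *
goal([.5687,.2245,.032],0,.1)"
python3 -m handwheel '[[0.05,0,0,0,0,0,0]]'
python3 -c "
from h import *
goal([.5687,.2245,.032],0,.1)"
```

```text
time: 3.65
position: [0.5687, 0.224, 0.0324]
tool_rot: [2.217, 2.225, 0.002]
ft_force: [-0.7, 0.6, -0.3]
grip_width: 0.573
grip_force: 0.0
t 3.65 pos [0.5687 0.224  0.0324] F [-0.7  0.6 -0.3] w 49.9 gf 0.0
 shift mm (tool) [0.5 0.  0.4]  turn deg [ 0.07 -0.05  0.12]
time: 3.78
position: [0.5694, 0.224, 0.0331]
tool_rot: [2.217, 2.225, 0.005]
ft_force: [0.9, -0.1, -0.5]
grip_width: 0.575
grip_force: 0.0
t 3.77 pos [0.5694 0.224  0.0331] F [ 0.9 -0.1 -0.5] w 50.0 gf 0.0
 shift mm (tool) [ 0.5 -0.7  1.1]  turn deg [ 0.16 -0.09  0.11]
```

```bash

python3 -m handwheel '[[0.0,0,0,0,0,0,0],[0.0,0,0,0,0,0,0],[0.0,0,0,0,0,0,0],[0.0,0,0,0,0,0,0],[0.0,0,0,0,0,0,0],[0.0,0,0,0,0,0,0]]' 50
python3 -m handwheel '[[0.0,0,0,-0.01,0,0,0],[0.0,0,0,-0.05,0,0,0],[0.0,0,0,-0.05,0,0,0],[0.0,0,0,-0.06,0,0,0],[0.0,0,0,-0.06,0,0,0],[0.0,0,0,0,0,0,0]]' 
python3 -c "
from h import *
goal([.568,-.195,.26],0,0)"
```

```text
time: 4.53
position: [0.5685, 0.2233, 0.0313]
tool_rot: [2.217, 2.225, 0.001]
ft_force: [1.8, 0.0, -0.7]
grip_width: 0.139
grip_force: 50.0
time: 5.28
position: [0.5705, 0.2238, 0.2675]
tool_rot: [2.216, 2.223, 0.015]
ft_force: [1.2, 0.6, -4.5]
grip_width: 0.137
grip_force: 50.0
t 5.28 pos [0.5705 0.2238 0.2675] F [ 1.2  0.6 -4.5] w 11.9 gf 50.0
 shift mm (tool) [-418.8   -3.8    5.4]  turn deg [ 0.5  -0.29  0.17]
```

```bash

python3 -m handwheel '[[0.0,-0.05,0,-0.01,0,0,0],[0.0,-0.055,0,-0.01,0,0,0],[0.0,-0.055,0,-0.01,0,0,0],[0.0,-0.055,0,0,0,0,0],[0.0,-0.055,0,0,0,0,0],[0.0,-0.055,0,0,0,0,0],[0.0,-0.055,0,0,0,0,0],[0.0,-0.055,0,0,0,0,0],[0.0,-0.02,0,0,0,0,0],[0.0,0,0,0,0,0,0],[0.0,0,0,0,0,0,0]]' 
python3 - <<'E'
from h import *
goal([.568,-.195,.26])
c=ctrl.camera_info("wrist");im,d=ctrl.get_image("wrist");cv2.imwrite("pics/w2.png",im);np.save("pics/w2.npy",d);np.savez("pics/w2c.npz",**c)
im,d=ctrl.get_image("top");cv2.imwrite("pics/top1.png",im)
E
```

```text
time: 6.65
position: [0.5695, -0.2298, 0.2902]
tool_rot: [-2.214, -2.225, -0.0]
ft_force: [1.0, 0.7, -3.6]
grip_width: 0.137
grip_force: 50.0
t 6.65 pos [ 0.5695 -0.2298  0.2902] F [ 1.   0.7 -3.6] w 11.9 gf 50.0
 shift mm (tool) [34.7 -1.3 30.2]  turn deg [-0.1  -0.11  0.28]
```

View pics/w2.png

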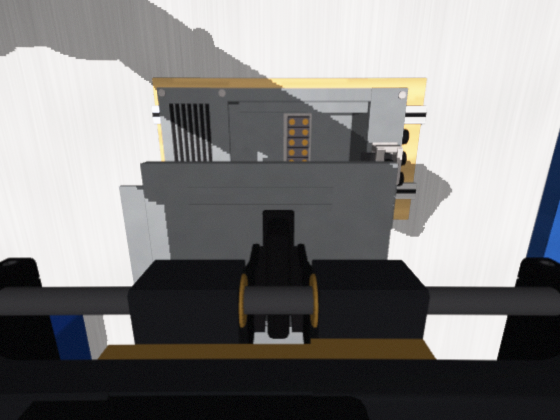

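The wrist view shows the held cover below, with the unit beyond it. The unit's deck rim edge is near column 229, far wall near column 369, outer +y edge near row 88 and inner +y wall near row 102.

```bash
python3 - <<'E'
from h import *
g=cv2.imread("pics/w2.png",0);P=cloud("wrist",np.load("pics/w2.npy"))
z=P[...,2]
for n,(r0,r1,c0,c1) in dict(deck=(95,155,212,226),wall=(90,98,240,360),far=(110,140,376,398),board=(80,84,170,400)).items():print(n,np.median(z[r0:r1,c0:c1]).round(4))
# outline by depth of tops
m=(z>.09)&(z<.118);m[160:]=False
r,c=np.where(m);q=P[m];print("x range",np.percentile(q[:,0],[.5,99.5]).round(4),"y max",np.percentile(q[:,1],[99.5]).round(4))
prof=lambda a:[int(v) for v in a]
print("cols row115-150 @215..245",prof(g[110:150,215:245].mean(0)))
print("z ",(np.median(z[110:150,215:245],0)*1000).round().astype(int).tolist())
print("cols 355..380",(np.median(z[115:140,355:385],0)*1000).round().astype(int).tolist())
print("rows 82..112 z",(np.median(z[82:112,250:280],1)*1000).round().astype(int).tolist())
print("rows g",prof(g[82:112,240:360].mean(1)))
print(ray("wrist",[(229,130),(229,105),(369,130),(300,88),(300,102),(160,88),(407,88)],.107).round(4).tolist())
E
```

```text
deck 0.1061
wall 0.1062
far 0.1064
board 0.0111
x range [0.4492 0.6968] y max [-0.1206]
cols row115-150 @215..245 [99, 97, 95, 94, 94, 92, 90, 89, 88, 88, 88, 88, 87, 80, 76, 82, 87, 87, 87, 87, 88, 88, 88, 88, 88, 88, 88, 87, 88, 88]
z  [106, 106, 106, 106, 106, 106, 106, 106, 106, 106, 106, 106, 106, 106, 28, 28, 27, 27, 27, 27, 27, 27, 28, 27, 27, 28, 28, 27, 27, 27]
cols 355..380 [49, 54, 59, 63, 69, 74, 78, 82, 86, 90, 94, 99, 102, 105, 106, 106, 106, 106, 107, 107, 107, 107, 107, 106, 106, 107, 106, 106, 106, 107]
rows 82..112 z [11, 11, 11, 11, 11, 106, 106, 106, 106, 106, 106, 106, 106, 106, 106, 106, 106, 106, 106, 106, 97, 97, 97, 97, 98, 97, 97, 97, 97, 97]
rows g [201, 199, 198, 197, 196, 188, 165, 149, 146, 144, 143, 142, 141, 139, 138, 136, 135, 132, 121, 111, 119, 128, 127, 126, 124, 124, 123, 122, 120, 116]
[[0.5189, -0.1623, 0.107], [0.5199, -0.138, 0.107], [0.6629, -0.1615, 0.107], [0.5909, -0.1216, 0.107], [0.5912, -0.1347, 0.107], [0.4524, -0.1227, 0.107], [0.6965, -0.1213, 0.107]]
```

```bash

python3 -m handwheel '[[0.0,0.0167,0.018,0,0,0,0.2],[0.0,0.0167,0.018,0.01,0,0,0],[0.0,0,0,0.02,-8.3,0,0],[0.0,0,0,0,-8.3,0,0],[0.0,0,0,0,-8.4,0,0],[0.0,0,0,0,0,0,0],[0.0,0,0,0,0,0,0]]' 
python3 -c "
from h import *
goal([.6049,-.1965,.1704],25)"
```

```text
time: 7.62
position: [0.6071, -0.1968, 0.2622]
tool_rot: [1.978, 1.982, 0.439]
ft_force: [1.3, 0.5, -3.2]
grip_width: 0.132
grip_force: 50.0
t 7.62 pos [ 0.6071 -0.1968  0.2622] F [ 1.3  0.5 -3.2] w 11.5 gf 50.0
 shift mm (tool) [  0.4 -40.8  82.3]  turn deg [-0.03 -0.03  0.11]
```

```bash

python3 -m handwheel '[[0.0,0,-0.02,0.04,0,0,0],[0.0,0,-0.015,0.03,0,0,0],[0.0,0,-0.006,0.0125,0,0,0],[0.0,0,0,0,0,0,0],[0.0,0,0,0,0,0,0]]' 
python3 - <<'E'
from h import *
goal([.6049,-.1965,.1704],25)
im,d=ctrl.get_image("scene");a=im[170:340,140:340];cv2.imwrite("pics/s2.png",cv2.resize(a,None,fx=3,fy=3,interpolation=2))
im,d=ctrl.get_image("wrist");np.save("pics/w3.npy",d);cv2.imwrite("pics/w3.png",im)
E
```

```text
time: 8.25
position: [0.605, -0.1988, 0.1712]
tool_rot: [1.978, 1.978, 0.44]
ft_force: [0.0, 0.4, -3.6]
grip_width: 0.135
grip_force: 50.0
t 8.25 pos [ 0.605  -0.1988  0.1712] F [ 0.   0.4 -3.6] w 11.8 gf 50.0
 shift mm (tool) [ 2.3 -0.4  0.6]  turn deg [0.15 0.06 0.03]
```

View pics/s2.png

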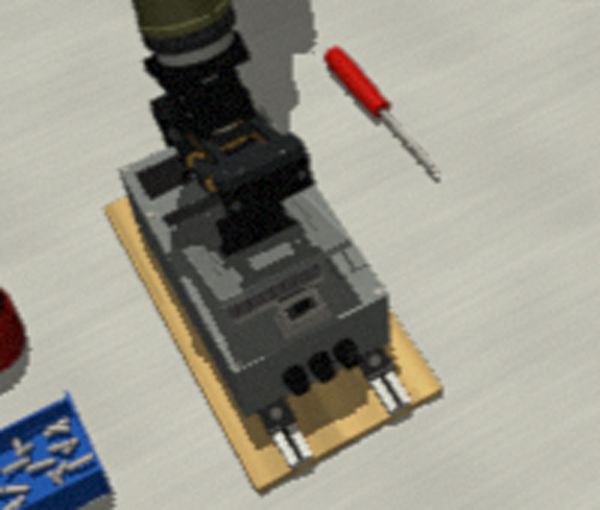

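The scene view shows the gripper over the unit with the cover tilted, lip end toward the deck and nothing touching. I'll check the in-hand pose from the wrist depth.

```bash
python3 - <<'E'
from h import *
P=cloud("wrist",np.load("pics/w3.npy"))
s=ctrl.get_state();T=Ro.from_rotvec(s["tool_rot"])
Q=T.inv().apply((P-s["position"]).reshape(-1,3))*1000  # tool: y=cover x-5, x=cover y, z=32-cover z
q=Q[(abs(Q[:,2]-23)<6)&(abs(Q[:,1])<85)&(Q[:,0]>15)&(Q[:,0]<80)]
A=np.c_[q[:,:2],np.ones(len(q))]
for _ in range(3):
    k,*_=np.linalg.lstsq(A,q[:,2],rcond=None);e=abs(A@k-q[:,2])<1.5;A,q=A[e],q[e]
print(len(q),"plane slopes deg x,y",np.degrees(k[:2]).round(2),"z at tcp",k[2].round(2),"x max",np.percentile(q[:,0],99.7),"y range",np.percentile(q[:,1],[.3,99.7]))
u=P[...,2];m=(u>.1035)&(u<.109)&(P[...,1]>-.145)&(P[...,0]>.54)&(P[...,0]<.65)
print("wall inner y",np.percentile(P[m][:,1],[1,99]).round(4))
E
```

```text
16562 plane slopes deg x,y [ 0.07 -0.03] z at tcp 22.51 x max 56.43453868265937 y range [-74.82183501  63.86715255]
wall inner y [-0.1338 -0.1213]
```

```bash
python3 - <<'E'
from h import *
s=ctrl.get_state()
d=np.load("pics/w3.npy");P=cloud("wrist",d);g=cv2.imread("pics/w3.png",0)
for c in(200,330,360):
    print(c,[(r,*(P[r,c]*1000).round(1).tolist(),int(g[r,c])) for r in range(120,200,2) if -.15<P[r,c,1]<-.125])
E
```

```text
200 [(130, 582.6, -126.1, 105.4, 171), (132, 582.2, -127.2, 107.1, 172), (134, 582.1, -128.4, 107.1, 174), (136, 582.4, -129.7, 105.0, 173), (138, 582.3, -130.8, 105.2, 173), (140, 582.2, -132.0, 105.4, 173), (142, 581.9, -133.1, 106.3, 174), (144, 583.8, -135.2, 96.2, 172), (146, 583.5, -136.3, 97.3, 173), (148, 583.6, -137.7, 96.4, 172), (150, 583.4, -138.9, 96.8, 173), (152, 583.3, -140.2, 97.0, 172), (154, 583.0, -141.3, 97.8, 174), (156, 583.3, -142.9, 95.6, 172), (158, 583.0, -144.0, 96.8, 92), (162, 576.7, -142.2, 128.4, 72), (164, 575.8, -142.7, 132.7, 165), (166, 575.6, -143.7, 133.0, 182), (168, 575.9, -145.1, 131.2, 180), (170, 575.7, -146.1, 131.6, 182), (172, 575.3, -146.8, 133.5, 180), (174, 575.2, -147.9, 133.8, 181), (176, 575.4, -149.3, 132.1, 182)]
330 [(128, 676.8, -126.3, 106.0, 172), (130, 676.9, -127.7, 105.9, 169), (132, 677.1, -129.1, 105.9, 170), (134, 677.0, -130.5, 106.0, 170), (136, 677.3, -132.0, 105.8, 171), (138, 676.6, -133.3, 106.9, 170), (140, 677.8, -134.9, 105.4, 170), (142, 677.7, -136.3, 105.6, 172), (144, 677.6, -137.8, 105.8, 168), (146, 677.4,
[... 460 characters left out ...]
174, 639.4, -148.1, 162.6, 192), (176, 639.9, -149.3, 162.0, 191)]
360 [(124, 791.6, -126.7, 0.2, 241), (126, 792.0, -129.0, -0.0, 241), (128, 792.0, -131.3, 0.3, 241), (130, 792.4, -133.6, 0.0, 242), (132, 793.1, -135.9, -0.5, 242), (134, 793.1, -138.2, -0.3, 242), (136, 794.2, -140.7, -1.3, 242), (138, 793.8, -142.9, -0.5, 242), (140, 793.4, -145.2, 0.3, 240), (142, 793.8, -147.6, 0.0, 241), (144, 794.2, -150.0, -0.1, 241), (162, 656.5, -142.2, 166.0, 85), (164, 653.4, -142.6, 169.8, 174), (166, 653.8, -143.7, 169.5, 194), (168, 653.8, -144.8, 169.6, 194), (170, 653.6, -145.8, 169.9, 195), (172, 654.4, -147.1, 169.2, 196), (174, 654.1, -148.1, 169.6, 195), (176, 654.5, -149.3, 169.2, 194)]
```

View pics/w3.png

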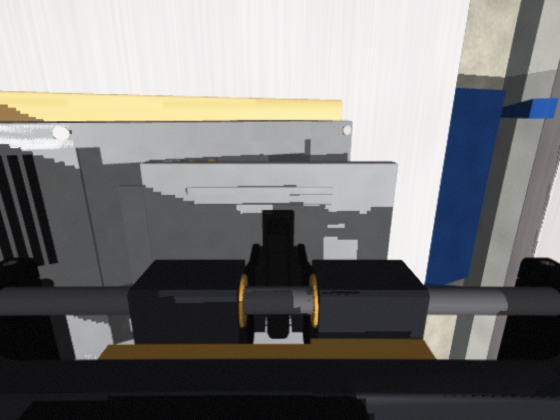

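The cover sits about 3.6 mm toward -y in the hand: plate edge at y=-0.142 against the inner wall at -0.134. I'll shift +5.8 mm in y, then slide in along the tilted cover's plane.

```bash

python3 -m handwheel '[[0.0,0.0058,0,0,0,0,0],[0.0,0,-0.007,0,0,0,0],[0.0,0,-0.007,0,0,0,0],[0.0,0,-0.006,0,0,0,0],[0.0,0,0,0,0,0,0],[0.0,0,0,0,0,0,0]]' 
python3 -c "
from h import *
goal([.5777,-.193,.1577],25)"
```

```text
time: 9.1
position: [0.5853, -0.1925, 0.1609]
tool_rot: [1.98, 1.979, 0.439]
ft_force: [-0.5, 0.4, -3.1]
grip_width: 0.132
grip_force: 50.0
t 9.1 pos [ 0.5853 -0.1925  0.1609] F [-0.5  0.4 -3.1] w 11.5 gf 50.0
 shift mm (tool) [-0.5 -8.3 -0.3]  turn deg [ 0.04  0.01 -0.02]
```

```bash

python3 -m handwheel '[[0.0,0,-0.002,0,0,0,0],[0.0,0,-0.002,0,0,0,0],[0.0,0,0,0,0,0,0]]'
python3 -m handwheel '[[0.0,0,-0.0015,0,0,0,0],[0.0,0,0,0,0,0,0]]'
```

```text
time: 9.48
position: [0.5813, -0.1924, 0.1588]
tool_rot: [1.98, 1.98, 0.439]
ft_force: [0.4, 0.5, -3.6]
grip_width: 0.133
grip_force: 50.0
time: 9.72
position: [0.58, -0.1924, 0.1583]
tool_rot: [1.98, 1.98, 0.439]
ft_force: [-0.1, 0.3, -3.6]
grip_width: 0.134
grip_force: 50.0
```

```bash

python3 -m handwheel '[[0.0,0,-0.0015,0,0,0,0],[0.0,0,0,0,0,0,0]]'
```

```text
time: 9.98
position: [0.5786, -0.1924, 0.1576]
tool_rot: [1.98, 1.98, 0.439]
ft_force: [0.3, 0.0, -3.6]
grip_width: 0.134
grip_force: 50.0
```

```bash

python3 -m handwheel '[[0.0,0,-0.0009,-0.0004,0,0,0],[0.0,0,0,0,0,0,0]]'
python3 -m handwheel '[[0.0,0,-0.0009,-0.0004,0,0,0],[0.0,0,0,0,0,0,0]]'
```

```text
time: 10.22
position: [0.5778, -0.1924, 0.1577]
tool_rot: [1.98, 1.98, 0.439]
ft_force: [0.6, -0.3, -3.3]
grip_width: 0.139
grip_force: 50.0
time: 10.48
position: [0.5768, -0.1924, 0.1578]
tool_rot: [1.98, 1.98, 0.439]
ft_force: [-0.2, 0.3, -3.6]
grip_width: 0.13
grip_force: 50.0
```

```bash

python3 -m handwheel '[[0.0,0,-0.0009,-0.0004,0,0,0],[0.0,0,0,0,0,0,0]]'
```

```text
time: 10.72
position: [0.5764, -0.1923, 0.1581]
tool_rot: [1.979, 1.979, 0.44]
ft_force: [2.4, 0.3, -3.6]
grip_width: 0.135
grip_force: 50.0
```

```bash

python3 -m handwheel '[[0.0,0,-0.0009,-0.0004,0,0,0],[0.0,0,0,0,0,0,0]]'
```

```text
time: 10.98
position: [0.576, -0.1922, 0.1584]
tool_rot: [1.978, 1.978, 0.441]
ft_force: [6.0, 0.3, -6.4]
grip_width: 0.133
grip_force: 50.1
```

The edge has been felt, with contact at TCP x ≈ 0.5766. I'll back off slightly and swing down about the lip.

```bash

python3 -m handwheel '[[0.0,0,0.0027,0.0008,0,0,0],[0.0,0,0,0,0,0,0]]'
python3 -m handwheel '[[0.0,0,0.0017,0.0066,5,0,0],[0.0,0,0,0,0,0,0]]'
python3 -c "
from h import *
goal([.57,-.193,.15],20)
s=ctrl.get_state();p=Ro.from_rotvec(s['tool_rot']).as_matrix()[:,1];th=np.arcsin(p[2]);c,n=np.cos(th),np.sin(th);print(np.degrees(th),'C',s['position'][0]-.075*c+.0285*n,s['position'][2]-.075*n-.0285*c)"
```

```text
time: 11.22
position: [0.5771, -0.1925, 0.1577]
tool_rot: [1.981, 1.981, 0.438]
ft_force: [1.0, -0.4, -2.5]
grip_width: 0.139
grip_force: 50.0
time: 11.48
position: [0.5829, -0.1922, 0.1528]
tool_rot: [2.03, 2.033, 0.356]
ft_force: [-0.7, 0.4, -3.2]
grip_width: 0.128
grip_force: 50.0
t 11.47 pos [ 0.5829 -0.1922  0.1528] F [-0.7  0.4 -3.2] w 11.2 gf 50.0
 shift mm (tool) [ -0.8 -13.1  -1.8]  turn deg [-0.03  0.06  0.08]
19.971224402658823 C 0.5221492548056603 0.10035390464499816
```

```bash

python3 -m handwheel '[[0.0,0,0.0015,0.0065,5,0,0],[0.0,0,0,0,0,0,0]]'
python3 -m handwheel '[[0.0,0,0.0015,0.0065,5,0,0],[0.0,0,0,0,0,0,0]]'
cat >> h.py <<'E'
def C():
    s=ctrl.get_state();p=Ro.from_rotvec(s['tool_rot']).as_matrix()[:,1];th=np.arcsin(p[2]);c,n=np.cos(th),np.sin(th);print("tilt",np.degrees(th).round(2),'C x from ledge',((s['position'][0]-.075*c+.0285*n-.5182)*1000).round(2),"z_u",((s['position'][2]-.075*n-.0285*c-.0212)*1000).round(2),"F",np.round(s["ft_force"],1))
E
python3 -c "
from h import *
C()"
```

```text
time: 11.72
position: [0.586, -0.1923, 0.1468]
tool_rot: [2.081, 2.082, 0.273]
ft_force: [0.4, -1.0, -3.3]
grip_width: 0.131
grip_force: 50.0
time: 11.98
position: [0.5888, -0.1923, 0.1408]
tool_rot: [2.129, 2.13, 0.186]
ft_force: [0.3, 0.7, -3.6]
grip_width: 0.139
grip_force: 50.0
tilt 10.02 C x from ledge 1.71 z_u 78.49 F [ 0.3  0.7 -3.6]
```

```bash

python3 -m handwheel '[[0.0,0,0.0009,0.0029,2.5,0,0],[0.0,0,0,0,0,0,0]]'
python3 -m handwheel '[[0.0,0,0.0009,0.003,2.5,0,0],[0.0,0,0,0,0,0,0]]'
python3 -c "
from h import *
C()"
```

```text
time: 12.22
position: [0.5895, -0.1927, 0.1385]
tool_rot: [2.154, 2.152, 0.143]
ft_force: [2.2, 2.0, -3.1]
grip_width: 0.131
grip_force: 50.0
time: 12.48
position: [0.5908, -0.193, 0.136]
tool_rot: [2.177, 2.175, 0.096]
ft_force: [-0.8, -0.2, -1.3]
grip_width: 0.136
grip_force: 50.0
tilt 5.07 C x from ledge 0.45 z_u 79.83 F [-0.8 -0.2 -1.3]
```

```bash

python3 -m handwheel '[[0.0,0,0.0012,0.0026,2,0,0],[0.0,0,0,0,0,0,0]]'
python3 -c "
from h import *
C()"
python3 -m handwheel '[[0.0,0,0.0008,0.0024,1.8,0,0],[0.0,0,0,0,0,0,0]]'
python3 -c "
from h import *
C()"
```

```text
time: 12.72
position: [0.5919, -0.1929, 0.1331]
tool_rot: [2.196, 2.194, 0.058]
ft_force: [-1.5, 0.6, -1.1]
grip_width: 0.136
grip_force: 50.0
tilt 3.01 C x from ledge 0.35 z_u 79.53 F [-1.5  0.6 -1.1]
time: 12.98
position: [0.5931, -0.1927, 0.1304]
tool_rot: [2.212, 2.211, 0.021]
ft_force: [-3.6, -0.4, -1.8]
grip_width: 0.132
grip_force: 50.0
tilt 1.1 C x from ledge 0.49 z_u 79.3 F [-3.6 -0.4 -1.8]
```

```bash

python3 -m handwheel '[[0.0,0,0.0005,0.0016,1.1,0,0],[0.0,0,0,0,0,0,0]]'
python3 -c "
from h import *
C()"
python3 -m handwheel '[[0.0,0,0,0.0007,0.4,0,0],[0.0,0,0,0,0,0,0]]'
python3 -c "
from h import *
C()"
```

```text
time: 13.22
position: [0.5951, -0.1919, 0.129]
tool_rot: [2.22, 2.221, 0.003]
ft_force: [0.4, 0.7, -3.3]
grip_width: 0.136
grip_force: 50.0
tilt 0.14 C x from ledge 2.0 z_u 79.15 F [ 0.4  0.7 -3.3]
time: 13.48
position: [0.5948, -0.1922, 0.1288]
tool_rot: [-2.219, -2.219, 0.005]
ft_force: [1.1, 0.4, -2.9]
grip_width: 0.133
grip_force: 50.0
tilt -0.25 C x from ledge 1.45 z_u 79.47 F [ 1.1  0.4 -2.9]
```

```bash

python3 -m handwheel '[[0.0,0,0,0.0008,0,0,0],[0.0,0,0,0,0,0,0]]'
python3 -m handwheel '[[0.0,0,0,0.0008,0,0,0],[0.0,0,0,0,0,0,0]]'
python3 -c "
from h import *
C()"
```

```text
time: 13.72
position: [0.5946, -0.1923, 0.1286]
tool_rot: [-2.219, -2.219, 0.004]
ft_force: [-1.6, 1.6, 2.5]
grip_width: 0.128
grip_force: 50.0
time: 13.98
position: [0.5947, -0.1923, 0.1285]
tool_rot: [-2.219, -2.219, 0.003]
ft_force: [-3.5, 1.8, 7.2]
grip_width: 0.132
grip_force: 50.0
tilt -0.23 C x from ledge 1.35 z_u 79.14 F [-3.5  1.8  7.2]
```

```bash

python3 -m handwheel '[[0.0,0,0,-0.001,0,0,0],[0.03,0,0,0,0,0,0],[0.03,0,0,0,0,0,0],[0.03,0,0,0,0,0,0],[0.03,0,0,0,0,0,0]]'
python3 -m handwheel '[[0.03,0,0,-0.03,0,0,0],[0.03,0,0,-0.04,0,0,0],[0.03,0,0,-0.06,0,0,0],[0.03,-0.03,0,-0.03,0,0,0],[0.03,-0.04,0,0,0,0,0],[0.03,-0.03,0,0,0,0,0],[0.03,0,0,0,0,0,0],[0.03,0,0,0,0,0,0]]'
python3 - <<'E'
from h import *
im,d=ctrl.get_image("wrist");cv2.imwrite("pics/w4.png",im);np.save("pics/w4.npy",d)
i2,d2=ctrl.get_image("top");cv2.imwrite("pics/top2.png",i2)
E
```

```text
time: 14.6
position: [0.5942, -0.1926, 0.1279]
tool_rot: [-2.219, -2.218, 0.006]
ft_force: [-0.3, 0.1, 0.2]
grip_width: 0.339
grip_force: 0.0
time: 15.6
position: [0.5954, -0.2915, 0.2878]
tool_rot: [-2.218, -2.219, 0.005]
ft_force: [0.4, 0.5, -0.8]
grip_width: 0.346
grip_force: 0.0
```

View pics/w4.png

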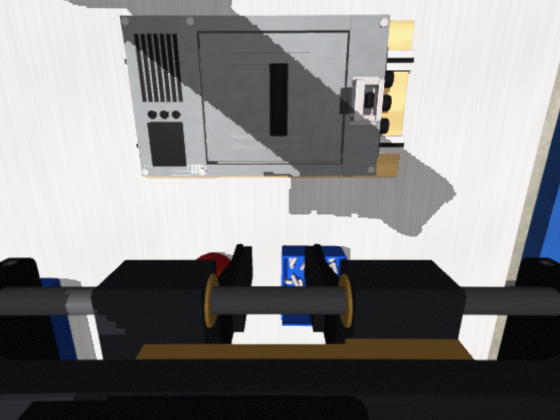

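The cover (200–348, 32–163) lies in the opening with even gaps, and the bolt at (351,101) appears to overlap its end. I'll check flushness and the latch by depth.

```bash
python3 - <<'E'
from h import *
P=cloud("wrist",np.load("pics/w4.npy"));im=cv2.imread("pics/w4.png")
z=P[...,2]*1000
for n,(r0,r1,c0,c1) in dict(deck=(40,150,190,196),lip_end=(40,150,206,214),free_lo=(130,158,330,341),free_hi=(40,75,335,344),far=(40,70,356,375),bolt=(95,107,342,352)).items():print(n,np.median(z[r0:r1,c0:c1]).round(2))
print((np.median(z[95:107,330:380],0)).round(1).tolist());print((np.median(P[95:107,330:380,0],0)*1000).round().tolist())
cv2.imwrite("pics/w4c.png",cv2.resize(im[70:130,310:400],None,fx=8,fy=8,interpolation=2))
E
```

```text
deck 105.77
lip_end 105.82
free_lo 105.94
free_hi 105.95
far 105.99
bolt 117.73
[105.3, 106.4, 105.9, 106.4, 105.4, 105.5, 105.8, 105.4, 105.9, 105.4, 108.6, 110.4, 111.2, 113.2, 114.6, 115.8, 116.9, 118.4, 119.5, 120.6, 120.6, 120.8, 120.8, 120.6, 120.9, 123.9, 124.0, 123.9, 123.9, 124.1, 123.8, 124.1, 123.9, 123.8, 120.7, 124.4, 127.2, 128.6, 129.5, 129.3, 129.3, 128.8, 129.2, 128.9, 109.9, 113.2, 116.9, 122.9, 124.0, 123.8]
[646.0, 647.0, 648.0, 649.0, 650.0, 651.0, 652.0, 653.0, 654.0, 655.0, 656.0, 656.0, 657.0, 658.0, 658.0, 659.0, 660.0, 661.0, 661.0, 662.0, 663.0, 664.0, 665.0, 666.0, 667.0, 667.0, 668.0, 669.0, 670.0, 671.0, 672.0, 673.0, 673.0, 674.0, 676.0, 676.0, 676.0, 677.0, 678.0, 679.0, 679.0, 681.0, 681.0, 682.0, 689.0, 689.0, 689.0, 688.0, 689.0, 690.0]
```

View pics/w4c.png

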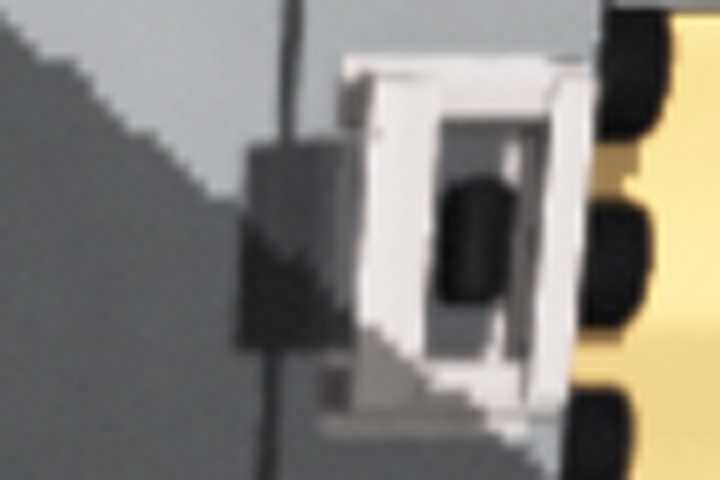

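The crop shows the bolt at about (295,250) lying over the cover's end. Its tip is about 6 mm past the wall, so it is fully out. The cover is flush with the deck to within 0.2 mm.

```bash
python3 -c "
from bench import ctrl
print(ctrl.close_job())"
```

```text
the job is handed in; nothing more can be done
None
```

The terminal cover is back on the control unit: hooked under the deck, swung down and latched, flush with the deck to within 0.2 mm by depth camera, with the gripper clear and the job handed in after about 16 s of robot time.

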